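# Clamp the mortar cube with the cam lever

## Robot

A 6-joint arm with a two-finger parallel gripper is mounted at the origin on a cart in front of the work surface, level with it; the furniture and walls round the work are solid. World frame = base frame: x ahead of the robot, y to its left, z up, the work surface at z = 0. Lengths are in m, angles in rad, forces in N, time in s.
With the tool pointing down it reaches from about 0.25 to 0.775 m from the base axis. Payload 4 kg.
Tool frame: the origin (TCP) lies on the centre line of the jaws, within the pads' length; the fingertips stand 11 mm ahead of it and the grasp point (between the pads) lies 8 mm behind it (ctrl.tip_extent is the distance from the TCP to the fingertips, in m); z points along the fingers, y is the direction in which the jaws open and shut (so a half turn about z gives the same grasp; the last joint's range is limited). The gripper opens to 94 mm and grips with 3 to 60 N. Pads are 16 mm wide; open, the fingers measure 119 mm over their backs; the gripper's body (75 mm by 177 mm) begins 78 mm behind the grasp point.
Start: joints at [1.229, 0.087, 1.371, -0, 1.684, -0.103], TCP at [0.13, 0.534, 0.217] pointing down, gripper open.
Joint ranges: [-3.1, 3.1], [-0.76, 2.03], [0.27, 2.55], [-1.08, 4.22], [0.17, 2.65], [-2.57, 2.57]. Speed limits (rad/s): [2.79, 2.79, 3.14, 3.14, 3.14, 3.14].

## Interface

Orientations are given as a 3x3 rotation matrix whose columns are the frame's x, y, z axes.
In Python, from cell import ctrl, snapshot gives the robot as it stands.
- The arm moves only by the tool servo_tool, never from a script. Its argument "series" is a list of rows, each an object of numbers: "dx", "dy", "dz": the shift along the world's x, y, z in m; "wx", "wy", "wz": the turn, a rotation vector about the world's x, y, z in rad. A call has 1 to 20 rows; each row shifts and turns the commanded pose from where the row before left it; what a row does not reach is not made up. A row lasts 1/10 s, in which the tool goes at most 50 mm and 8.59 degrees, less where a joint would pass 70% of its speed; a pose out of reach is approached as far as the arm can. A call with a gripper value outside its range is refused whole. "gripper" is the finger opening in m, from 0 to 0.094, set as the call begins (left out, the last holds). The fingers move at their own pace and stop on an object; "grip_force" is the grip in N (left out, the last holds). Time passes only in rows, so rows that do not move let the fingers close. It gives the time, the measured TCP pose, the force and the opening at its end, in the units of the state.
- ctrl.read_state(): the state, without advancing time (a new reading comes with each control period).
- snapshot(name): name is "side" or "top" or "wrist"; returns a dict with "image" (400x640x3 uint8, red, green, blue), "z_map" (400x640 float32, m along the optical axis (not along the pixel's ray), 0 where there is no reading), "fx", "fy", "cx", "cy" (pixels), "extrinsics" (4x4, takes a point from world to camera coordinates); the wrist camera has in their place "hand_eye" (4x4, takes a point from camera to tool coordinates, whose origin is the TCP and whose axes are the flange's). Camera axes: x right, y down, z forward; pixel columns grow to the right and rows downward; lengths in m; the calibration is good to about 2 mm. A picture is of the moment at which its call begins: read the wrist's pose just before it.
- ctrl.finish_job(): hands the job in, once; it reports no verdict.
The state is a dict: "clock": time; "qpos": joint angles; "dq": joint speeds; "joint_torque": joint torques, N m; "position": TCP position; "tcp_rot": TCP orientation; "contact_force": force on the tool from outside, world axes, zero at the start; "ft_torque": the same for the moment, N m; "gripper_width": opening from 0.0 (shut) to 1.0 (fully open).
Only numpy, scipy, OpenCV 4.12 (cv2) and the standard library are available. Lean on these libraries where they do the work, as an engineer would, in place of code of your own. Each camera call takes 0.05 s, during which the arm holds its last target.

## Task

Two identical cam clamps stand on the bench, both open; a mortar cube lies loose in one and a round core slice in the other. Take the lever of the clamp with the cube and turn its cam until the cam's high point bears squarely on the sprung plunger, so that the cube is pressed against its stop, then let go and leave it so. Leave the other clamp open, as it is.

Things in the scene. Friction and masses are not known exactly. Their poses are not given: they have to be found in the camera images.
- cube_clamp: the clamp that holds the square mortar cube, screwed down: aluminium base plate 162 x 76 x 10 mm. Origin on the vertical axis of the cam, at the base's underside; z up; x points from the cam to the plunger, the specimen and the steel stop (stop's face at x = +112 mm). The base runs from x = -36 to +126 mm, y = -38 to +38 mm; its highest fixed part, the stop, is 50 mm high. The two clamps are alike but for what they hold
- cube_cam (a joint): angle of that clamp's cam, rad. 0: the high point (nose) of the pear-shaped cam points along the clamp's +x, squarely at the plunger (clamped); positive: turned clockwise seen from above (open, start 1.3 to 1.9). To clamp, turn it anticlockwise to 0; range -0.7 to 2.1, there is no stop at 0. The nose first meets the plunger at about 0.86. It stays where it is left (friction 0.08 N m)
- cube_grip (a point): middle of the upright round grey grip at the lever's end: 16 mm diameter, it stands from 38 to 80 mm above the bench, this point 60 mm above it. The lever is a part of the cam and points exactly opposite to the cam's nose, the grip 62 mm from the cam's axis: at joint angle q the grip is at (-62 cos q, +62 sin q) mm in the clamp's frame. The flat steel lever below the grip is 31 to 38 mm above the bench
- cube_plunger (a joint): travel of the sprung plunger (the cam's follower, a steel shoe on a stem) towards the specimen, m: 0 at rest, about 0.008 with the cam's high point on it. Spring and pad together push back with about 10 N at full travel
- cube_pad: steel pad 36 mm wide, 32 mm tall on the plunger's far end, sprung on it (about 5 N when the cube is clamped); it presses the specimen against the stop. Origin moves with the plunger and lies on the cam's axis at the base's underside when all is at rest
- cube: grey mortar cube, 50 x 50 x 50 mm, about 0.29 kg, loose in the nest of the clamp, 2 to 4 mm from the pad, about 1 mm from the stop; origin at the centre of its underside, 10 mm above the bench
- slice_grip (a point): middle of the grey lever grip of the other clamp, which holds the round core slice (47 mm diameter, 31 mm high); to be left alone
Mind the look-alikes: they are no part of the job. Leave any green look-alike of the cube alone.

How it is judged:
At the end, for the whole second after the job is handed in: The cam of the clamp with the cube stands with its high point on the plunger (within 0.21 rad, 12 degrees), the plunger is pushed in by more than 6 mm, the pad presses on the cube with more than 1.5 N and the cube rests against its stop (within 3 mm), at rest (value of joint cube_cam between -0.21 and 0.21 rad and value of joint cube_plunger above 0.006 m and contact force between cube_pad and cube above 1.5 N and x of cube in the frame of cube_clamp above 0.084 m and linear speed of cube below 0.02 m/s); the robot touches nothing.
It fails at once if the lever of the other clamp is moved by more than 20 mm (distance of slice_grip from where it was at the start of the episode above 0.02 m).
It fails at once if the cube is taken or knocked out of its place (moved by more than 15 mm) (distance of cube from where it was at the start of the episode above 0.015 m).
It also fails if it takes over 35 s, if anything falls off the work surface, if the arm or the gripper's body presses on something with over 40 N, if the wrist force passes 120 N, or if a joint passes its speed limit or range.

## Working session

There is one attempt and no reset: what is moved stays moved. The work goes in short steps, Python scripts to look and compute and a tool call to move; the robot and the scene stay as the last step left them, time stands still between calls to the robot, and variables do not carry over. Pictures are saved under pics/ and viewed, and the job is handed in when it is done.

Besides the shell and the picture viewer there is one more tool, called after ">>>" as a command line: name --argument value ..., lists and objects as JSON in quotes. servo_tool: Moves the arm, as the interface text tells. Its arguments: {"type":"object","properties":{"series":{"type":"array"},"gripper":{"type":"number"},"grip_force":{"type":"number"}},"required":["series"]}

```bash
ls; mkdir -p pics
python3 - <<'E'
from cell import ctrl, snapshot
import cv2, numpy as np
s=ctrl.read_state(); print(s)
for n in ["top","side"]:
    d=snapshot(n); cv2.imwrite(f"pics/{n}0.png",d["image"][:,:,::-1]); np.savez(f"{n}0.npz",**d); print(n,d["fx"],d["cx"],d["extrinsics"])
E
```

```text
pics
{'clock': 0.0, 'qpos': array([ 1.22888899e+00,  8.79277412e-02,  1.37221018e+00,  4.63040255e-06,
        1.68360238e+00, -1.03080063e-01]), 'dq': array([-0.00050475,  0.00073079, -0.00101086, -0.00084206,  0.00040113,
       -0.00082989]), 'joint_torque': array([-1.01571608e-03, -3.40180349e+01, -3.02423608e+01,  7.15838489e-02,
        3.31166026e-02, -1.82460717e-04]), 'position': array([0.12992885, 0.53390375, 0.21534141]), 'tcp_rot': array([[-9.71616107e-01,  2.36562076e-01, -7.24409252e-04],
       [ 2.36563078e-01,  9.71614030e-01, -2.02179621e-03],
       [ 2.25565882e-04, -2.13577825e-03, -9.99997694e-01]]), 'contact_force': array([-0.01380058, -0.45457474, -0.2478899 ]), 'ft_torque': array([ 0.025364  ,  0.02868826, -0.00149202]), 'gripper_width': 0.9983004605522177}
top 374.4789565881241 318.51708554627186 [[ 3.20704713e-03 -9.99994678e-01  5.98996549e-04 -4.83167055e-02]
 [-9.98534931e-01 -3.23472009e-03 -5.40141495e-02  5.11874885e-01]
 [ 5.40157996e-02 -4.24893054e-04 -9.98539991e-01  8.99262621e-01]
 [ 0.00000000e+00  0.00000000e+00  0.00000000e+00  1.00000000e+00]]
side 517.5573683227673 328.85458244959085 [[ 0.99781435  0.06324788 -0.01913725 -0.49835145]
 [ 0.02827612 -0.67043061 -0.74143325 -0.00889312]
 [-0.05972428  0.7392716  -0.67075368  1.04642591]
 [ 0.          0.          0.          1.        ]]
```

View pics/top0.png

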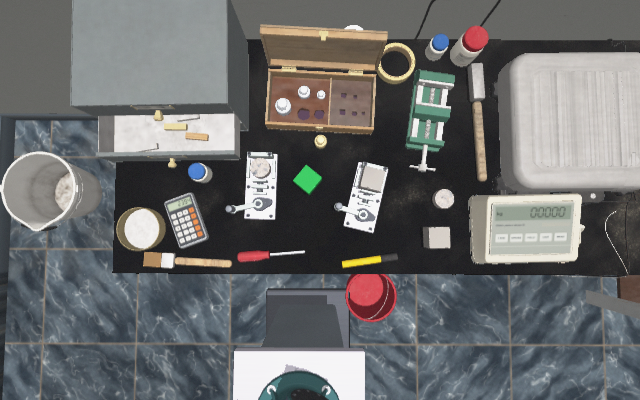

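View pics/side0.png

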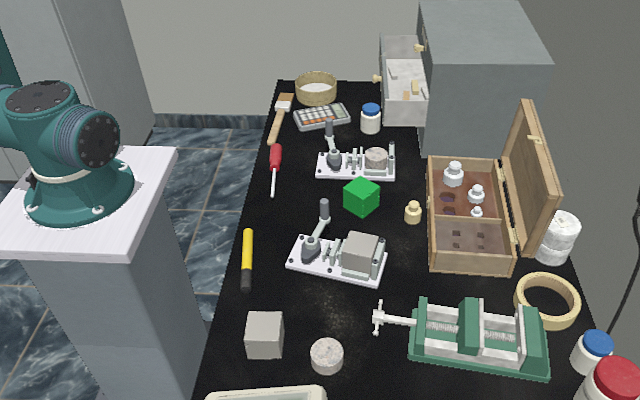

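The top view shows the cube's clamp at about px (365,195), with its grip near (340,207). The slice clamp is at about (261,185). I'll measure these from the depth.

```bash
cat > h.py <<'E'
import numpy as np
def cloud(d,T=None):
    z=d["z_map"].astype(float); v,u=np.mgrid[:z.shape[0],:z.shape[1]]
    P=np.stack([(u-float(d["cx"]))/float(d["fx"])*z,(v-float(d["cy"]))/float(d["fy"])*z,z],-1)
    if T is None: T=np.linalg.inv(d["extrinsics"])
    return P@T[:3,:3].T+T[:3,3]
E
python3 - <<'E'
import cv2, numpy as np
from h import cloud
for n,(x0,y0,w,h) in {"top":(325,150,70,90),"side":(270,185,130,110)}.items():
    d=np.load(n+"0.npz"); W=cloud(d)
    k=6 if n=="top" else 5
    c=cv2.resize(d["image"][y0:y0+h,x0:x0+w,::-1],None,fx=k,fy=k,interpolation=cv2.INTER_CUBIC); cv2.imwrite(f"pics/{n}_crop.png",c)
    S=W[y0:y0+h,x0:x0+w].reshape(-1,3)
    for lo,hi,nm in [(.072,.09,"griptop"),(.055,.066,"cubetop"),(.007,.013,"base"),(-.004,.004,"bench")]:
        m=(S[:,2]>lo)&(S[:,2]<hi); 
        if m.sum(): print(n,nm,m.sum(),S[m].mean(0).round(4),S[m].min(0).round(3),S[m].max(0).round(3))
    m=(S[:,2]>.007)&(S[:,2]<.013)
    if n=="top":
      m=(S[:,2]>.006)
      r=cv2.minAreaRect(S[m&(S[:,2]<.013)][:,:2].astype(np.float32)); print("base rect",r)
      r=cv2.minAreaRect(S[(S[:,2]>.055)&(S[:,2]<.066)][:,:2].astype(np.float32)); print("cube rect",r)
    H=S[:,2]; print(np.histogram(H,bins=np.arange(-.01,.1,.005)))
E
```

```text
top griptop 37 [ 0.4983 -0.0924  0.0794] [ 0.492 -0.1    0.074] [ 0.506 -0.086  0.082]
top cubetop 464 [ 0.5619 -0.1706  0.0594] [ 0.493 -0.202  0.055] [ 0.601 -0.085  0.065]
top base 792 [ 0.498  -0.153   0.0097] [ 0.436 -0.215  0.007] [ 0.608 -0.109  0.013]
top bench 4047 [ 5.315e-01 -1.418e-01 -4.000e-04] [ 0.418 -0.235 -0.004] [ 0.64  -0.062  0.004]
base rect ((0.5225873589515686, -0.16163837909698486), (0.07576704025268555, 0.16125349700450897), 76.57646179199219)
cube rect ((0.5358200073242188, -0.1497034728527069), (0.06598421186208725, 0.1427588164806366), 54.79935073852539)
(array([  13, 2518, 1604,  510,  361,   44,  105,  163,   62,  173,   93,
         74,   50,  293,  171,    0,    1,   21,   15,    0,    0]), array([-0.01 , -0.005,  0.   ,  0.005,  0.01 ,  0.015,  0.02 ,  0.025,
        0.03 ,  0.035,  0.04 ,  0.045,  0.05 ,  0.055,  0.06 ,  0.065,
        0.07 ,  0.075,  0.08 ,  0.085,  0.09 ,  0.095]))
side griptop 72 [ 0.4972 -0.0955  0.0784] [ 0.49  -0.103  0.073] [ 0.505 -0.086  0.084]
side cubetop 815 [ 0.5593 -0.1713  0.0603] [ 0.491 -0.207  0.055] [ 0.6   -0.093  0.066]
side base 1272 [ 0.5079 -0.1647  0.0104] [ 0.388 -0.219  0.007] [ 0.608 -0.011  0.013]
side bench 8951 [ 0.5074 -0.0996  0.0009] [ 0.378 -0.238 -0.003] [0.638 0.047 0.004]
(array([   0, 2143, 6898,  553,  940,  266,  348,  369,  325,  401,  312,
        337,  449,  284,  527,   15,   24,   33,   26,    0,    0]), array([-0.01 , -0.005,  0.   ,  0.005,  0.01 ,  0.015,  0.02 ,  0.025,
        0.03 ,  0.035,  0.04 ,  0.045,  0.05 ,  0.055,  0.06 ,  0.065,
        0.07 ,  0.075,  0.08 ,  0.085,  0.09 ,  0.095]))
```

View pics/top_crop.png

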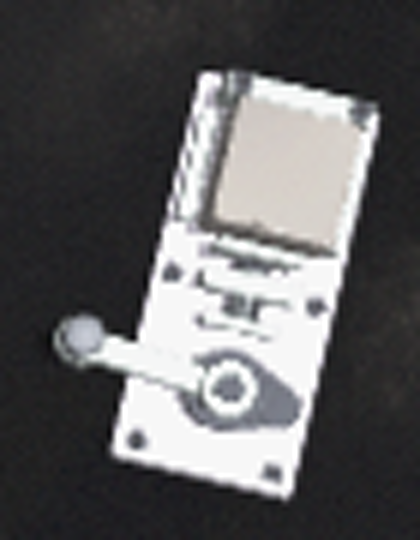

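View pics/side_crop.png

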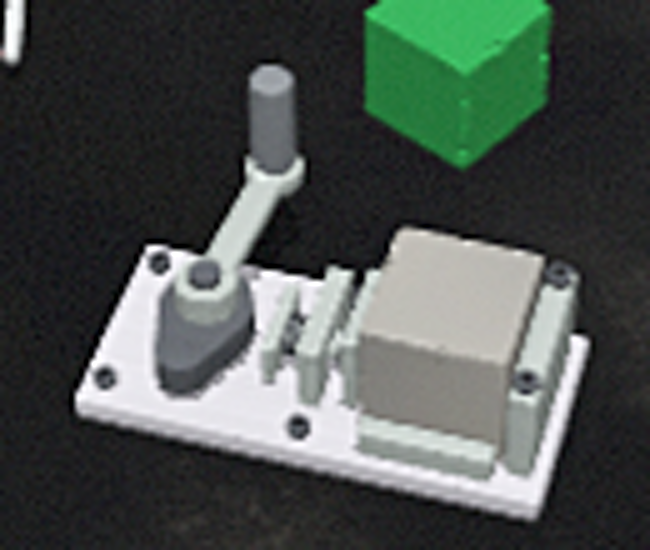

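The clamp's x axis points about -13.4° in the world frame, with the cam axis near (0.479,-0.151). The grip is at about (0.498,-0.0935), 61 mm from the axis, so q is about 1.65. I'll move above the grip with the jaws across the tangent.

>>> servo_tool --series '[{"dx": 0.023, "dy": -0.0392, "wz": -0.103}, {"dx": 0.023, "dy": -0.0392, "wz": -0.103}, {"dx": 0.023, "dy": -0.0392, "wz": -0.103}, {"dx": 0.023, "dy": -0.0392, "wz": -0.103}, {"dx": 0.023, "dy": -0.0392, "wz": -0.103}, {"dx": 0.023, "dy": -0.0392, "wz": -0.103}, {"dx": 0.023, "dy": -0.0392, "wz": -0.103}, {"dx": 0.023, "dy": -0.0392, "wz": -0.103}, {"dx": 0.023, "dy": -0.0392, "wz": -0.103}, {"dx": 0.023, "dy": -0.0392, "wz": -0.103}, {"dx": 0.023, "dy": -0.0392, "wz": -0.103}, {"dx": 0.023, "dy": -0.0392, "wz": -0.103}, {"dx": 0.023, "dy": -0.0392, "wz": -0.103}, {"dx": 0.023, "dy": -0.0392, "wz": -0.103}, {"dx": 0.023, "dy": -0.0392, "wz": -0.103}, {"dx": 0.023, "dy": -0.0392, "wz": -0.103}, {}, {}]' --gripper 0.05 --grip_force 15

```text
validation failed for argument at $.se...
```

Run:
```python
from cell import ctrl, snapshot
import cv2, numpy as np
from h import cloud
s=ctrl.read_state(); print(s["clock"],s["position"].round(4),s["tcp_rot"].round(3),s["qpos"].round(3))
d=snapshot("wrist"); cv2.imwrite("pics/wrist1.png",d["image"][:,:,::-1])
T=np.eye(4);T[:3,:3]=s["tcp_rot"];T[:3,3]=s["position"]
print(d["hand_eye"].round(3))
W=cloud(d,T@d["hand_eye"]); ok=d["z_map"]>0
S=W[ok]
near=np.hypot(S[:,0]-.498,S[:,1]+.0935)<.03
m=near&(S[:,2]>.072)&(S[:,2]<.088); print("grip",m.sum(),S[m].mean(0),S[m].min(0),S[m].max(0))
m=(S[:,2]>.007)&(S[:,2]<.013)&(np.hypot(S[:,0]-.52,S[:,1]+.16)<.1); print("base",m.sum(),cv2.minAreaRect(S[m][:,:2].astype(np.float32)))
m=(S[:,2]>.055)&(S[:,2]<.065)&(np.hypot(S[:,0]-.565,S[:,1]+.17)<.045); print("cube",cv2.minAreaRect(S[m][:,:2].astype(np.float32)))
```

```text
0.1 [0.13   0.5339 0.2154] [[-0.972  0.237 -0.001]
 [ 0.237  0.972 -0.002]
 [ 0.    -0.002 -1.   ]] [ 1.229  0.088  1.372 -0.     1.684 -0.103]
[[-0.001 -0.964 -0.265  0.077]
 [ 1.    -0.001  0.     0.001]
 [-0.001 -0.265  0.964 -0.167]
 [ 0.     0.     0.     1.   ]]<stdin>:11: RuntimeWarning: Mean of empty slice.
  ret = um.true_divide(
Traceback (most recent call last):
ValueError: zero-size array to reduction operation minimum which has no identity
```

View pics/wrist1.png

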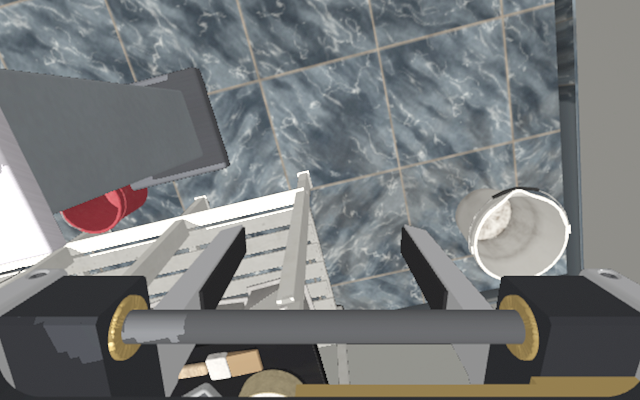

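The move was refused, probably because of the empty rows. I'll resend it with explicit zeros.

>>> servo_tool --series '[{"dx": 0.023, "dy": -0.0392, "wz": -0.103}, {"dx": 0.023, "dy": -0.0392, "wz": -0.103}, {"dx": 0.023, "dy": -0.0392, "wz": -0.103}, {"dx": 0.023, "dy": -0.0392, "wz": -0.103}, {"dx": 0.023, "dy": -0.0392, "wz": -0.103}, {"dx": 0.023, "dy": -0.0392, "wz": -0.103}, {"dx": 0.023, "dy": -0.0392, "wz": -0.103}, {"dx": 0.023, "dy": -0.0392, "wz": -0.103}, {"dx": 0.023, "dy": -0.0392, "wz": -0.103}, {"dx": 0.023, "dy": -0.0392, "wz": -0.103}, {"dx": 0.023, "dy": -0.0392, "wz": -0.103}, {"dx": 0.023, "dy": -0.0392, "wz": -0.103}, {"dx": 0.023, "dy": -0.0392, "wz": -0.103}, {"dx": 0.023, "dy": -0.0392, "wz": -0.103}, {"dx": 0.023, "dy": -0.0392, "wz": -0.103}, {"dx": 0.023, "dy": -0.0392, "wz": -0.103}, {"dx": 0, "dy": 0, "dz": 0}, {"dx": 0, "dy": 0, "dz": 0}]' --gripper 0.05 --grip_force 15

```text
validation failed for argument at $.se...
```

>>> servo_tool --series '[{"dx": 0.023, "dy": -0.0392, "dz": 0, "wx": 0, "wy": 0, "wz": -0.103}]' --gripper 0.05 --grip_force 15

```text
clock: 0.25
position: [0.1516, 0.4969, 0.2147]
tcp_rot: [[-0.943, 0.333, -0.002], [0.333, 0.943, -0.001], [0.002, -0.002, -1.0]]
contact_force: [1.0, 0.2, 1.3]
gripper_width: 0.948
```

All six fields are required.

>>> servo_tool --series '[{"dx": 0.023, "dy": -0.0392, "dz": 0, "wx": 0, "wy": 0, "wz": -0.103}, {"dx": 0.023, "dy": -0.0392, "dz": 0, "wx": 0, "wy": 0, "wz": -0.103}, {"dx": 0.023, "dy": -0.0392, "dz": 0, "wx": 0, "wy": 0, "wz": -0.103}, {"dx": 0.023, "dy": -0.0392, "dz": 0, "wx": 0, "wy": 0, "wz": -0.103}, {"dx": 0.023, "dy": -0.0392, "dz": 0, "wx": 0, "wy": 0, "wz": -0.103}, {"dx": 0.023, "dy": -0.0392, "dz": 0, "wx": 0, "wy": 0, "wz": -0.103}, {"dx": 0.023, "dy": -0.0392, "dz": 0, "wx": 0, "wy": 0, "wz": -0.103}, {"dx": 0.023, "dy": -0.0392, "dz": 0, "wx": 0, "wy": 0, "wz": -0.103}, {"dx": 0.023, "dy": -0.0392, "dz": 0, "wx": 0, "wy": 0, "wz": -0.103}, {"dx": 0.023, "dy": -0.0392, "dz": 0, "wx": 0, "wy": 0, "wz": -0.103}, {"dx": 0.023, "dy": -0.0392, "dz": 0, "wx": 0, "wy": 0, "wz": -0.103}, {"dx": 0.023, "dy": -0.0392, "dz": 0, "wx": 0, "wy": 0, "wz": -0.103}, {"dx": 0.023, "dy": -0.0392, "dz": 0, "wx": 0, "wy": 0, "wz": -0.103}, {"dx": 0.023, "dy": -0.0392, "dz": 0, "wx": 0, "wy": 0, "wz": -0.103}, {"dx": 0.023, "dy": -0.0392, "dz": 0, "wx": 0, "wy": 0, "wz": -0.103}, {"dx": 0, "dy": 0, "dz": 0, "wx": 0, "wy": 0, "wz": 0}, {"dx": 0, "dy": 0, "dz": 0, "wx": 0, "wy": 0, "wz": 0}]'

```text
clock: 1.95
position: [0.4978, -0.0932, 0.2156]
tcp_rot: [[0.312, 0.95, -0.002], [0.95, -0.312, 0.001], [0.0, -0.002, -1.0]]
contact_force: [-1.0, 1.2, -0.2]
gripper_width: 0.533
```

```bash
cat > look.py <<'E'
from cell import ctrl, snapshot
import cv2, numpy as np, sys
from h import cloud
s=ctrl.read_state(); print(s["clock"],s["position"].round(4),s["tcp_rot"].round(3).tolist(),s["qpos"].round(3))
d=snapshot("wrist"); cv2.imwrite(f"pics/{sys.argv[1]}.png",d["image"][:,:,::-1])
T=np.eye(4);T[:3,:3]=s["tcp_rot"];T[:3,3]=s["position"]
W=cloud(d,T@d["hand_eye"]); ok=d["z_map"]>0
S=W[ok]
def rect(m,n):
    print(n,m.sum(), cv2.minAreaRect(S[m][:,:2].astype(np.float32)) if m.sum()>5 else "")
near=np.hypot(S[:,0]-.498,S[:,1]+.0935)<.03
m=near&(S[:,2]>.072)&(S[:,2]<.088); rect(m,"grip"); print(S[m].mean(0) if m.any() else "")
m=(S[:,2]>.007)&(S[:,2]<.013)&(np.hypot(S[:,0]-.52,S[:,1]+.16)<.1); rect(m,"base")
m=(S[:,2]>.055)&(S[:,2]<.065)&(np.hypot(S[:,0]-.565,S[:,1]+.17)<.045); rect(m,"cube")
E
python3 look.py wrist2
```

```text
1.95 [ 0.4978 -0.0932  0.2156] [[0.312, 0.95, -0.002], [0.95, -0.312, 0.001], [0.0, -0.002, -1.0]] [-0.297 -0.008  1.471  0.     1.681  0.02 ]
grip 198 ((0.5004372000694275, -0.09032311290502548), (0.014719902537763119, 0.014871006831526756), 71.5679931640625)
[ 0.5002531  -0.08994055  0.07850973]
base 2747 ((0.5243135690689087, -0.15981654822826385), (0.07591622322797775, 0.16172467172145844), 76.56587219238281)
cube 1670 ((0.5638540387153625, -0.17022022604942322), (0.05045023560523987, 0.05015626177191734), 75.51872253417969)
```

View pics/wrist2.png

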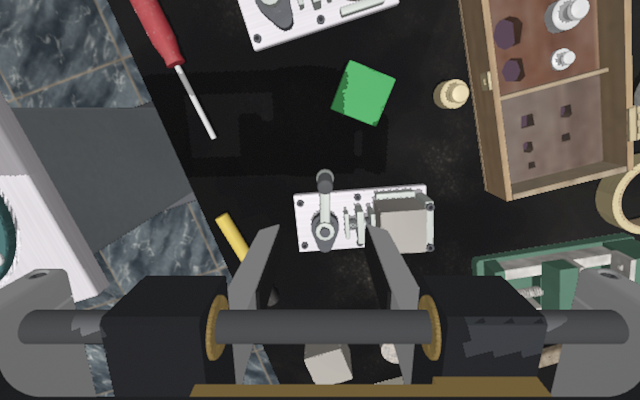

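The wrist view shows the lever grip at about (325,180), with the cube in its nest at (400,222). The wrist and top measurements agree to 2-3 mm, and q is about 1.66. I'll descend so the tips are at about 46 mm, above the lever, then close.

>>> servo_tool --series '[{"dx": 0.0015, "dy": 0.0015, "dz": -0.04, "wx": 0, "wy": 0, "wz": 0}, {"dx": 0, "dy": 0, "dz": -0.04, "wx": 0, "wy": 0, "wz": 0}, {"dx": 0, "dy": 0, "dz": -0.03, "wx": 0, "wy": 0, "wz": 0}, {"dx": 0, "dy": 0, "dz": -0.025, "wx": 0, "wy": 0, "wz": 0}, {"dx": 0, "dy": 0, "dz": -0.023, "wx": 0, "wy": 0, "wz": 0}, {"dx": 0, "dy": 0, "dz": 0, "wx": 0, "wy": 0, "wz": 0}, {"dx": 0, "dy": 0, "dz": 0, "wx": 0, "wy": 0, "wz": 0}]'

```text
clock: 2.7
position: [0.4994, -0.0901, 0.0592]
tcp_rot: [[0.309, 0.951, 0.0], [0.951, -0.309, 0.0], [0.0, 0.0, -1.0]]
contact_force: [-0.1, 0.7, 0.3]
gripper_width: 0.532
```

>>> servo_tool --series '[{"dx": 0, "dy": 0, "dz": 0, "wx": 0, "wy": 0, "wz": 0}, {"dx": 0, "dy": 0, "dz": 0, "wx": 0, "wy": 0, "wz": 0}, {"dx": 0, "dy": 0, "dz": 0, "wx": 0, "wy": 0, "wz": 0}, {"dx": 0, "dy": 0, "dz": 0, "wx": 0, "wy": 0, "wz": 0}, {"dx": 0, "dy": 0, "dz": 0, "wx": 0, "wy": 0, "wz": 0}, {"dx": 0, "dy": 0, "dz": 0, "wx": 0, "wy": 0, "wz": 0}, {"dx": 0, "dy": 0, "dz": 0, "wx": 0, "wy": 0, "wz": 0}, {"dx": 0, "dy": 0, "dz": 0, "wx": 0, "wy": 0, "wz": 0}]' --gripper 0.01 --grip_force 12

```text
clock: 3.5
position: [0.4999, -0.0914, 0.0589]
tcp_rot: [[0.311, 0.95, 0.001], [0.95, -0.311, -0.0], [0.0, 0.001, -1.0]]
contact_force: [-0.3, -0.2, 3.1]
gripper_width: 0.164
```

Gripped at about 15.4 mm, which matches the 16 mm grip. Next I'll work out the arc.

Run:
```python
import numpy as np
C=np.array([.4802,-.15]);r=.0617
a=np.radians(np.linspace(71.57,166.57,20)); p=C+r*np.c_[np.cos(a),np.sin(a)]
cum=(p-p[0]).round(4); print(np.diff(cum,axis=0).round(4).tolist(), (a[1]-a[0]).round(4), p[-1])
```

```text
[[-0.0052, 0.0015], [-0.0053, 0.001], [-0.0053, 0.0006], [-0.0054, 0.0], [-0.0054, -0.0003], [-0.0053, -0.0009], [-0.0052, -0.0013], [-0.0051, -0.0018], [-0.0049, -0.0022], [-0.0047, -0.0026], [-0.0045, -0.003], [-0.0041, -0.0034], [-0.0039, -0.0037], [-0.0035, -0.0041], [-0.0032, -0.0043], [-0.0028, -0.0047], [-0.0023, -0.0048], [-0.0019, -0.005], [-0.0015, -0.0052]] 0.0873 [ 0.42018722 -0.13566973]
```

First half, then a check.

>>> servo_tool --series '[{"dx": -0.0052, "dy": 0.0015, "dz": 0, "wx": 0, "wy": 0, "wz": 0.0873}, {"dx": -0.0053, "dy": 0.001, "dz": 0, "wx": 0, "wy": 0, "wz": 0.0873}, {"dx": -0.0053, "dy": 0.0006, "dz": 0, "wx": 0, "wy": 0, "wz": 0.0873}, {"dx": -0.0054, "dy": 0, "dz": 0, "wx": 0, "wy": 0, "wz": 0.0873}, {"dx": -0.0054, "dy": -0.0003, "dz": 0, "wx": 0, "wy": 0, "wz": 0.0873}, {"dx": -0.0053, "dy": -0.0009, "dz": 0, "wx": 0, "wy": 0, "wz": 0.0873}, {"dx": -0.0052, "dy": -0.0013, "dz": 0, "wx": 0, "wy": 0, "wz": 0.0873}, {"dx": -0.0051, "dy": -0.0018, "dz": 0, "wx": 0, "wy": 0, "wz": 0.0873}, {"dx": -0.0049, "dy": -0.0022, "dz": 0, "wx": 0, "wy": 0, "wz": 0.0873}, {"dx": 0, "dy": 0, "dz": 0, "wx": 0, "wy": 0, "wz": 0}]'

```text
clock: 4.5
position: [0.4521, -0.095, 0.0589]
tcp_rot: [[-0.452, 0.892, -0.0], [0.892, 0.452, -0.0], [-0.0, -0.0, -1.0]]
contact_force: [-1.7, -0.3, 3.5]
gripper_width: 0.168
```

>>> servo_tool --series '[{"dx": -0.0047, "dy": -0.0026, "dz": 0, "wx": 0, "wy": 0, "wz": 0.0873}, {"dx": -0.0045, "dy": -0.003, "dz": 0, "wx": 0, "wy": 0, "wz": 0.0873}, {"dx": -0.0041, "dy": -0.0034, "dz": 0, "wx": 0, "wy": 0, "wz": 0.0873}, {"dx": -0.0039, "dy": -0.0037, "dz": 0, "wx": 0, "wy": 0, "wz": 0.0873}, {"dx": -0.0035, "dy": -0.0041, "dz": 0, "wx": 0, "wy": 0, "wz": 0.0873}, {"dx": -0.0032, "dy": -0.0043, "dz": 0, "wx": 0, "wy": 0, "wz": 0.0873}, {"dx": -0.0028, "dy": -0.0047, "dz": 0, "wx": 0, "wy": 0, "wz": 0.0873}, {"dx": -0.0023, "dy": -0.0048, "dz": 0, "wx": 0, "wy": 0, "wz": 0.0873}, {"dx": -0.0019, "dy": -0.005, "dz": 0, "wx": 0, "wy": 0, "wz": 0.0873}, {"dx": -0.0015, "dy": -0.0052, "dz": 0, "wx": 0, "wy": 0, "wz": 0.0873}, {"dx": 0, "dy": 0, "dz": 0, "wx": 0, "wy": 0, "wz": 0}, {"dx": 0, "dy": 0, "dz": 0, "wx": 0, "wy": 0, "wz": 0}, {"dx": 0, "dy": 0, "dz": 0, "wx": 0, "wy": 0, "wz": 0}]'

```text
clock: 5.8
position: [0.4199, -0.135, 0.0588]
tcp_rot: [[-0.974, 0.228, -0.001], [0.228, 0.974, 0.001], [0.001, 0.001, -1.0]]
contact_force: [-3.0, 2.3, 5.5]
gripper_width: 0.169
```

Run:
```python
from cell import ctrl
s=ctrl.read_state();p=s["position"];import numpy as np
print(p,s["tcp_rot"].round(3).tolist(),s["contact_force"], np.degrees(np.arctan2(p[1]+.15,p[0]-.4802)))
```

```text
[ 0.41990287 -0.13502033  0.05880136] [[-0.974, 0.228, -0.001], [0.228, 0.974, 0.001], [0.001, 0.001, -1.0]] [-3.00946617  2.29090001  5.4631531 ] 166.04840635846807
```

The grip is at about 166.0°, against a target of 166.6°. Release, lift and look.

>>> servo_tool --series '[{"dx": 0, "dy": 0, "dz": 0, "wx": 0, "wy": 0, "wz": 0}, {"dx": 0, "dy": 0, "dz": 0, "wx": 0, "wy": 0, "wz": 0}, {"dx": 0, "dy": 0, "dz": 0, "wx": 0, "wy": 0, "wz": 0}, {"dx": 0, "dy": 0, "dz": 0, "wx": 0, "wy": 0, "wz": 0}, {"dx": 0, "dy": 0, "dz": 0.02, "wx": 0, "wy": 0, "wz": 0}, {"dx": 0, "dy": 0, "dz": 0.04, "wx": 0, "wy": 0, "wz": 0}, {"dx": 0, "dy": 0, "dz": 0.045, "wx": 0, "wy": 0, "wz": 0}, {"dx": 0, "dy": 0, "dz": 0.045, "wx": 0, "wy": 0, "wz": 0}, {"dx": -0.04, "dy": 0, "dz": 0.01, "wx": 0, "wy": 0, "wz": 0}, {"dx": -0.04, "dy": 0, "dz": 0, "wx": 0, "wy": 0, "wz": 0}, {"dx": 0, "dy": 0, "dz": 0, "wx": 0, "wy": 0, "wz": 0}, {"dx": 0, "dy": 0, "dz": 0, "wx": 0, "wy": 0, "wz": 0}]' --gripper 0.05

```text
clock: 7.0
position: [0.3401, -0.1356, 0.2187]
tcp_rot: [[-0.974, 0.227, 0.002], [0.227, 0.974, -0.001], [-0.002, -0.0, -1.0]]
contact_force: [0.7, -0.2, 1.0]
gripper_width: 0.534
```

Run:
```python
from cell import ctrl, snapshot
import cv2, numpy as np
from h import cloud
s=ctrl.read_state(); print(s["clock"],s["position"],s["contact_force"])
ims=[]
for n,(x0,y0,w,h) in {"top":(325,150,70,100),"side":(270,185,130,110)}.items():
    d=snapshot(n); W=cloud(d); k=5 if n=="top" else 3
    ims.append(cv2.resize(d["image"][y0:y0+h,x0:x0+w,::-1],None,fx=k,fy=k,interpolation=cv2.INTER_CUBIC))
    S=W[y0:y0+h,x0:x0+w].reshape(-1,3)
    m=(S[:,2]>.072)&(S[:,2]<.086)&(np.hypot(S[:,0]-.42,S[:,1]+.136)<.03); print(n,m.sum(),S[m].mean(0) if m.any() else "")
    c=(S[:,2]>.055)&(S[:,2]<.065)&(np.hypot(S[:,0]-.565,S[:,1]+.17)<.045); print(cv2.minAreaRect(S[c][:,:2].astype(np.float32)))
H=max(i.shape[0] for i in ims); ims=[cv2.copyMakeBorder(i,0,H-i.shape[0],0,0,cv2.BORDER_CONSTANT) for i in ims]
cv2.imwrite("pics/after.png",np.hstack(ims))
d=snapshot("side"); cv2.imwrite("pics/side_after.png",d["image"][:,:,::-1])
```

```text
7.0 [ 0.34012296 -0.13558072  0.21866899] [ 0.70101668 -0.17590271  0.9582956 ]
top 37 [ 0.4197319  -0.13498565  0.07882907]
((0.567112386226654, -0.17229393124580383), (0.05275946855545044, 0.05713534727692604), 77.33631896972656)
side 77 [ 0.41889489 -0.13867019  0.07864948]
((0.5668461322784424, -0.17385616898536682), (0.05234299972653389, 0.05802752822637558), 75.88773345947266)
```

View pics/after.png

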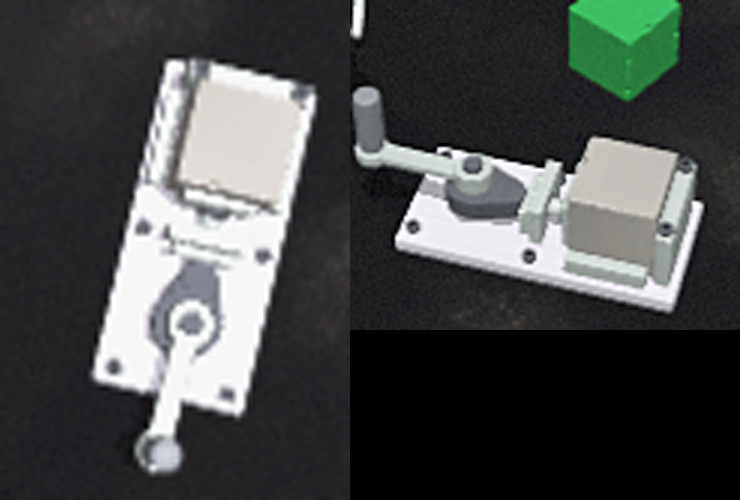

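View pics/side_after.png

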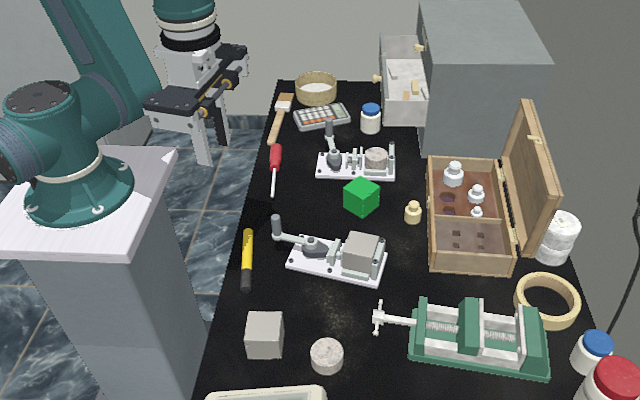

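The nose points along the clamp's axis onto the shoe, the pad is on the cube, and the cube is at its stop. From the top view alone the lever is at about 164.7° against 166.6°, which puts q at about 0.03 rad. The other clamp hasn't changed.

```bash
python3 -c "
from cell import ctrl
print(ctrl.finish_job())"
```

```text
the job is handed in; nothing more can be done
None
```

I turned the cube clamp's lever about 95° anticlockwise, so the cam's high point now bears on the plunger. Then I let go, backed off and handed the job in at about 7 s.

**Cam angle:** the last pictures put it about 0.02–0.03 rad from square, well inside the 0.21 allowed. The top view reads slightly short of square and the side view slightly past it. The cameras disagreed by 2–4 mm on grip positions, which is about 0.06 rad.

**Clamping:** the pictures show the nose on the shoe, the pad on the cube and the cube against its stop. The cube's measured shift was only a few millimetres. I judged plunger travel and pad force from the pictures and the cam angle, as I had no direct measurement of either.

**Rest of the scene:** in the last side picture, the slice clamp and the green cube look as they did at the start, and the gripper is clear of everything.

My first two move calls were refused because each row needs all six fields. Neither moved the arm.

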